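# Fill the graduated bath-set display

### The arm

A 7-joint arm with a two-finger parallel gripper is mounted at the origin on a cart in front of the work surface, level with it; the furniture and walls round the work are solid. World frame = base frame: x ahead of the robot, y to its left, z up, the work surface at z = 0. Lengths are in mm, angles in rad, forces in N, time in s.
With the tool pointing down it reaches from about 425 to 825 mm from the base axis. Payload 3.6 kg.
Tool frame: the origin (TCP) lies on the centre line of the jaws, within the pads' length; the fingertips stand 8 mm ahead of it and the grasp point (between the pads) lies 11 mm behind it (r.nose_length is the distance from the TCP to the fingertips, in mm); z points along the fingers, y is the line along which they close (so a half turn about z gives the same grasp; the last joint's range is limited). The gripper opens to 85 mm and grips with 20 to 120 N. Pads are 22 mm wide; open, the fingers measure 114 mm over their backs; the gripper's body (76 mm by 85 mm) begins 54 mm behind the grasp point. The pads swing forward as they close: fully open they stand 13 mm farther back than shut.
Start: joints at [1.306, 0.615, -0.013, 1.423, 0.008, 1.103, -0.04], TCP at [153.131, -631.676, 239.297] pointing down, gripper open.
Joint ranges: [-3.12, 3.12], [-0.3, 2.06], [-1.34, 1.32], [0.26, 2.42], [-1.36, 4.5], [0.01, 1.98], [-2.84, 2.84]. Speed limits (rad/s): [2.79, 2.79, 3.14, 3.14, 3.14, 3.14, 3.14].

### API

Orientations are given as a unit quaternion [w, x, y, z].
In Python, from rig import r, eyes, boxes_of, regions_of gives the robot as it stands.
- The arm moves only by the tool servo_tool, never from a script. Its argument "deltas" is text: rows parted by semicolons, each of 7 numbers parted by spaces: the shift along the tool's x, y, z scaled (see below), then the turn, a rotation vector about the tool's x, y, z scaled (see below), then the opening, from 0 (shut) to 1 (fully open). In form: x y z ax ay az gripper; .... A call has 1 to 10 rows; each row shifts and turns the commanded pose from where the row before left it, along the tool's axes as they then stand; what a row does not reach is not made up. The controller multiplies each number of a shift by 0.1 m and each number of a turn by pi rad. A row lasts 1/10 s, in which the tool goes at most 50 mm and 8.59 degrees, less where a joint would pass 70% of its speed; a pose out of reach is approached as far as the arm can. A call with a number of a shift or a turn outside -1 to 1 is refused whole. A call with a gripper value outside its range is refused whole. The fingers move at their own pace and stop on an object; the grip force is fixed at half the most. Time passes only in rows, so rows that do not move let the fingers close. It gives the time, the measured TCP pose, the force, the opening and the grip force at its end, in the units of the state.
- r.sense(): the state, without advancing time (a new reading comes with each control period).
- eyes.capture(name): name is "scene" or "top"; returns a dict with "frame" (400x640x3 uint8, red, green, blue), "fx", "fy", "cx", "cy" (pixels), "xyz" and "rotation" of the camera in the world. Camera axes: x right, y down, z forward; pixel columns grow to the right and rows downward; lengths in mm; the calibration is good to about 2 mm. A picture is of the moment at which its call begins. There is no depth.
- r.close_job(): hands the job in; it is judged then, once.
Trained networks look in the newest picture that a camera, given by its name, has taken for a name from the list of things; names that differ only in an ending like _2 or _b are one class to them, and where a whole thing is asked for, a point or a joint stands for the part that bears it (a point fixed in the world has none). Each returns a list of dicts, best first, with "confidence" (0 to 1); they miss things now and then, are a little off and sometimes report something else, mostly with a low value. They report only what shows in the picture. A call takes as long as a camera call.
- boxes_of(camera, name): "pixel" ([column, row] in pixels, amid what is visible of it).
- regions_of(camera, name): "mask" (400x640 bool, what is visible of it) and "pixel" ([column, row] in pixels, amid what is visible of it).
The state is a dict: "time_s": time; "qpos": joint angles; "joint_vel": joint speeds; "joint_torque": joint torques, N m; "position": TCP position; "tcp_rot": TCP orientation; "contact_force": force on the tool from outside, world axes, zero at the start; "wrist_torque": the same for the moment, N m; "gripper_width": opening from 0.0 (shut) to 1.0 (fully open); "finger_force": force on a finger pad.
Only numpy, scipy, OpenCV 4.12 (cv2) and the standard library are available. Lean on these libraries where they do the work, as an engineer would, in place of code of your own. Each camera call takes 0.05 s, during which the arm holds its last target. There are 200 camera calls.

### The job

Fill the display board with one bath set: line up the lip balm, the amber bottle, the salt jar and the candle tin in the four wooden cups in order of width, the slimmest in the narrowest cup and so on up to the tin in the widest, each standing upright and fully down in its cup. Set them down gently without dropping or knocking them about, and leave the card holder and the carved bird where they stand.

Things in the scene. Friction and masses are not known exactly. Their poses are not given: they have to be found in the camera images.
- lip_balm: Slim yellow lip balm stick standing upright, 17 mm across, 68 mm tall, about 25 g. Origin at the centre of its underside, z up.
- bath_oil: Tall amber bath oil bottle with a slim white cap, standing upright: body 38 mm across with straight sides up to about 74 mm height, a round shoulder above, then the cap, 27 mm across, 118 mm tall over all, about 140 g. Grasp the body. Origin at the centre of its underside, z up.
- salt_jar: Glass jar of pink bath salt with a cork and a string with a small tag, standing upright: 51 mm across (53 mm over the tag), 74 mm tall with its cork, sides straight up to about 46 mm, about 140 g. Origin at the centre of its underside, within 1 mm of its axis, z up.
- candle_tin: Low round white candle tin with a teal lid, standing flat: 65 mm across, 35 mm tall, about 130 g. Origin at the centre of its underside, z up.
- cup_30: Narrowest cup, at one end of the row of four. Round cup of pale wood with a blue felt floor, fixed on the dark board: bore 30 mm, outside 46 mm, 24 mm high, well 16 mm deep; over the upper 6 mm the mouth flares by 4 mm all round. Origin on its axis at its underside, 12 mm above the table (well floor 20 mm above the table); z up, y along the row, towards the narrowest cup.
- cup_50: Second cup of the row, 58 mm from the narrowest, centre to centre. Round cup of pale wood with a blue felt floor, fixed on the dark board: bore 50 mm, outside 66 mm, 24 mm high, well 16 mm deep; over the upper 6 mm the mouth flares by 4 mm all round. Origin on its axis at its underside, 12 mm above the table (well floor 20 mm above the table); z up, y along the row, towards the narrowest cup.
- cup_64: Third cup of the row, 75 mm from the second. Round cup of pale wood with a blue felt floor, fixed on the dark board: bore 64 mm, outside 80 mm, 24 mm high, well 16 mm deep; over the upper 6 mm the mouth flares by 4 mm all round. Origin on its axis at its underside, 12 mm above the table (well floor 20 mm above the table); z up, y along the row, towards the narrowest cup.
- cup_78: Widest cup, at the other end of the row, 89 mm from the third. Round cup of pale wood with a blue felt floor, fixed on the dark board: bore 78 mm, outside 94 mm, 20 mm high, well 12 mm deep; over the upper 6 mm the mouth flares by 4 mm all round. Origin on its axis at its underside, 12 mm above the table (well floor 20 mm above the table); z up, y along the row, towards the narrowest cup.
- card_holder: Bystander: clear acrylic holder with a row of white shop cards, 50 x 112 x 55 mm, loose, in front of the products. Origin at the centre of its underside.
- bird_figure: Bystander: small carved black bird, 36 x 81 x 52 mm, loose, standing on the table behind the products. Origin at the centre of its underside.

How it is judged (in metres and radians):
At the end, for the whole second after the job is handed in: Lip balm, amber bottle, salt jar and candle tin stand in the narrowest, second, third and widest cup: each within 10 mm of the cup's axis, its underside 4 to 12 mm above the cup's underside (well floor: 8 mm), upright within 0.10 rad, released and at rest (under 0.02 m/s) (horizontal distance between lip_balm and cup_30 below 0.01 m and z of lip_balm in the frame of cup_30 between 0.004 and 0.012 m and angle between each of lip_balm, bath_oil, salt_jar, candle_tin's own z axis and vertical below 0.1 rad and linear speed of each of lip_balm, bath_oil, salt_jar, candle_tin below 0.02 m/s and horizontal distance between bath_oil and cup_50 below 0.01 m and z of bath_oil in the frame of cup_50 between 0.004 and 0.012 m and horizontal distance between salt_jar and cup_64 below 0.01 m and z of salt_jar in the frame of cup_64 between 0.004 and 0.012 m and horizontal distance between candle_tin and cup_78 below 0.01 m and z of candle_tin in the frame of cup_78 between 0.004 and 0.012 m); the robot touches nothing.
It fails at once if a product is dropped, thrown or knocked flying (faster than 0.7 m/s while the fingers do not touch it) ((linear speed of lip_balm above 0.7 m/s and contact force between the fingers and lip_balm below 0.05 N) or (linear speed of bath_oil above 0.7 m/s and contact force between the fingers and bath_oil below 0.05 N) or (linear speed of salt_jar above 0.7 m/s and contact force between the fingers and salt_jar below 0.05 N) or (linear speed of candle_tin above 0.7 m/s and contact force between the fingers and candle_tin below 0.05 N)).
It fails at once if the card holder is pushed more than 25 mm from its place or tipped by more than 0.3 rad (distance of card_holder from where it was at the start of the episode above 0.025 m or angle between card_holder's own z axis and vertical above 0.3 rad).
It fails at once if the carved bird is pushed more than 25 mm from its place or tipped by more than 0.3 rad (distance of bird_figure from where it was at the start of the episode above 0.025 m or angle between bird_figure's own z axis and vertical above 0.3 rad).
It also fails if it takes over 104 s, if anything falls off the work surface, if the arm or the gripper's body presses on something with over 40 N, if the wrist force passes 120 N, or if a joint passes its speed limit or range.

## Working session

There is one attempt and no reset: what is moved stays moved. The work goes in short steps, Python scripts to look and compute and a tool call to move; the robot and the scene stay as the last step left them, time stands still between calls to the robot, and variables do not carry over. Pictures are saved under pics/ and viewed, at most 17 in all, crops included, and the job is handed in when it is done.

Besides the shell and the picture viewer there is one more tool, called after "Call:" in YAML: its name, and indented under it one key for each argument. servo_tool: Moves the arm, as the interface text tells. Its arguments: {"type":"object","properties":{"deltas":{"type":"string"}},"required":["deltas"]}

```bash
ls; mkdir -p pics
cat > h.py <<'E'
import numpy as np, cv2, json
from rig import r, eyes, boxes_of, regions_of
def save(c,f): cv2.imwrite('pics/'+f, c['frame'][:,:,::-1])
def ray(c,p):
    d=np.array([(p[0]-c['cx'])/c['fx'],(p[1]-c['cy'])/c['fy'],1.0])
    d=np.array(c['rotation'])@d
    return np.array(c['xyz'],float),d/np.linalg.norm(d)
def atz(c,p,z):
    o,d=ray(c,p); return o+d*(z-o[2])/d[2]
def proj(c,P):
    q=np.array(c['rotation']).T@(np.array(P,float)-np.array(c['xyz']))
    return np.array([c['cx']+c['fx']*q[0]/q[2],c['cy']+c['fy']*q[1]/q[2]])
def tri(c1,p1,c2,p2):
    o1,d1=ray(c1,p1);o2,d2=ray(c2,p2)
    s=np.linalg.lstsq(np.stack([d1,-d2],1),o2-o1,rcond=None)[0]
    a=o1+s[0]*d1;b=o2+s[1]*d2
    return (a+b)/2,np.linalg.norm(a-b)
E
python3 - <<'E'
from h import *
np.set_printoptions(precision=3,suppress=True)
C={}
for n in('scene','top'):
    c=C[n]=eyes.capture(n); save(c,n+'0.png'); print(n,np.array(c['xyz']),np.array(c['rotation']).tolist(),c['fx'],c['cx'],c['cy'])
N=['lip_balm','bath_oil','salt_jar','candle_tin','cup_30','cup_50','cup_64','cup_78','card_holder','bird_figure']
for n in N:
    o={}
    for k in C:
        L=regions_of(k,n)
        for x in L[:3]: print(n,k,np.array(x['pixel']),round(x['confidence'],2),int(x['mask'].sum()))
        if L:o[k]=L[0]['pixel']
    if len(o)==2: print('   tri',tri(C['scene'],o['scene'],C['top'],o['top']))
print(r.sense())
E
```

```text
pics
scene [-195.512  516.879  744.787] [0.2021466081889554, -0.3982866196878429, 0.8012301247573757, -0.39816429342246734] 469.6099785165253 320.7036508047097 199.8107292009751
top [459.689 -62.72  879.729] [0.0427512115132327, -0.7029934223770443, 0.7088171317478466, -0.039380905900156596] 367.9701799667296 318.96359326974016 193.46159524361232
lip_balm scene [354.  174.6] 0.52 127
lip_balm top [375.4 171.9] 0.62 88Traceback (most recent call last):
  File "<stdin>", line 13, in <module>
  File "h.py", line 14, in tri
    o1,d1=ray(c1,p1);o2,d2=ray(c2,p2)
          ~~~^^^^^^^
  File "h.py", line 6, in ray
    d=np.array(c['rotation'])@d
      ~~~~~~~~~~~~~~~~~~~~~~~^~
ValueError: matmul: Input operand 1 has a mismatch in its core dimension 0, with gufunc signature (n?,k),(k,m?)->(n?,m?) (size 3 is different from 4)
```

```bash
sed -i "s/np.array(c\['rotation'\])/R(c['rotation'])/" h.py
cat >> h.py <<'E'
from scipy.spatial.transform import Rotation as Ro
def R(q): return Ro.from_quat([q[1],q[2],q[3],q[0]]).as_matrix()
E
python3 - <<'E'
from h import *
np.set_printoptions(precision=3,suppress=True)
C={}
for n in('scene','top'):
    c=C[n]=eyes.capture(n); save(c,n+'0.png')
N=['lip_balm','bath_oil','salt_jar','candle_tin','cup_30','cup_50','cup_64','cup_78','card_holder','bird_figure']
for n in N:
    o={}
    for k in C:
        L=regions_of(k,n)
        for x in L[:3]: print(n,k,np.array(x['pixel']),round(x['confidence'],2),int(x['mask'].sum()))
        if L:o[k]=L[0]['pixel']
    if len(o)==2: print('   tri',tri(C['scene'],o['scene'],C['top'],o['top']))
s=r.sense();print(s); print(R(s['tcp_rot']))
E
```

```text
lip_balm scene [353.7 173.5] 0.7 137
lip_balm top [376.7 171. ] 0.5 88
   tri (array([ 610.57 , -195.488,   27.671]), np.float64(1.5144479906570076))
bath_oil scene [436.9 171.1] 0.69 603
bath_oil top [450.3 246.6] 0.93 478
   tri (array([ 439.096, -340.119,   68.268]), np.float64(11.081960329149783))
salt_jar scene [389.4 158.2] 0.62 500
salt_jar top [434.4 173.6] 0.56 507
   tri (array([ 604.629, -327.588,   29.799]), np.float64(3.9765080107164086))
candle_tin scene [388.6 202. ] 0.8 535
candle_tin top [374.  230.1] 0.75 626
   tri (array([ 470.469, -189.857,   16.492]), np.float64(8.469867281512302))
cup_30 scene [257.3 272.3] 0.83 376
cup_30 scene [256.1 254.9] 0.83 611
cup_30 scene [251.6 230. ] 0.79 744
cup_30 top [225.2 191.3] 0.77 1004
cup_30 top [215.9 221.8] 0.63 670
   tri (array([565.455, 172.037, -83.11 ]), np.float64(42.86339831555377))
cup_50 scene [257.3 272.3] 0.83 376
cup_50 scene [256.1 254.9] 0.83 611
cup_50 scene [251.6 230. ] 0.79 744
cup_50 top [225.2 191.3] 0.77 1004
cup_50 top [215.9 221.8] 0.63 670
   tri (array([565.455, 172.037, -83.11 ]), np.float64(42.86
[... 689 characters left out ...]
p.float64(6.0501668884445365))
bird_figure scene [330.6 154.1] 0.76 221
bird_figure scene [244.4 211.3] 0.45 844
{'time_s': 1.3, 'qpos': array([ 1.307,  0.615, -0.013,  1.423,  0.008,  1.103, -0.04 ]), 'joint_vel': array([ 0.001, -0.002, -0.001,  0.002, -0.001,  0.001,  0.001]), 'joint_torque': array([  0.   , -46.912,   0.259, -17.134,   0.01 ,   0.002,   0.   ]), 'position': array([ 153.124, -631.689,  239.315]), 'tcp_rot': array([-0.   ,  0.993,  0.119,  0.   ]), 'contact_force': array([ 0.378, -0.201, -0.076]), 'wrist_torque': array([ 0.02 , -0.049, -0.03 ]), 'finger_force': 0.0, 'gripper_width': 1.0031784399518535}
[[ 0.972  0.236  0.   ]
 [ 0.236 -0.972  0.   ]
 [ 0.    -0.    -1.   ]]
```

View pics/scene0.png

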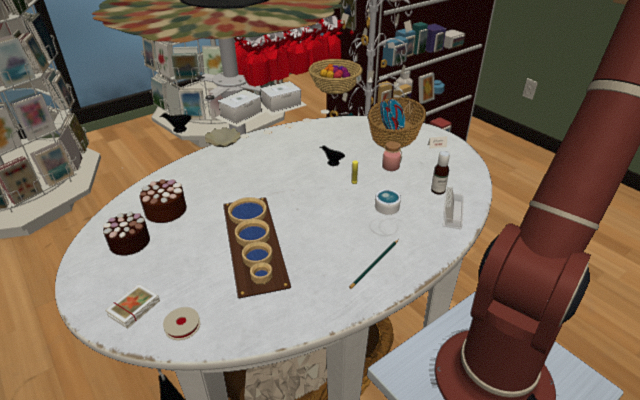

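View pics/top0.png

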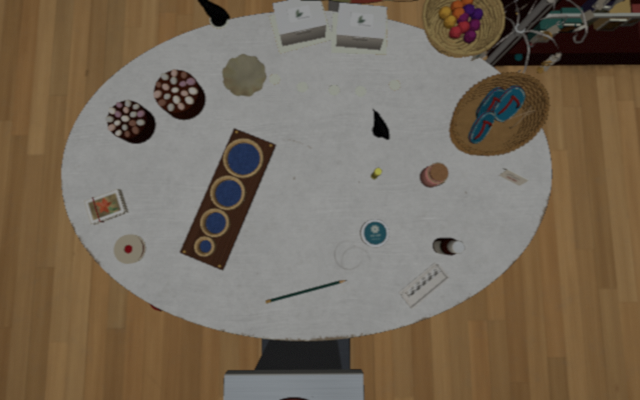

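```bash
cat > fit.py <<'E'
from h import *
from scipy.optimize import least_squares
A=np.linspace(0,2*np.pi,48,endpoint=False)
def circ(c,P,rad,z): return np.array([proj(c,[P[0]+rad*np.cos(a),P[1]+rad*np.sin(a),P[2]+z]) for a in A],np.float32)
def cen(poly):
    m=cv2.moments(poly.reshape(-1,1,2)); return np.array([m['m10']/m['m00'],m['m01']/m['m00']]),m['m00']
SH={'lip_balm':[(8.5,0),(8.5,68)],'bath_oil':[(19,0),(19,74),(13.5,92),(13.5,118)],'salt_jar':[(25.5,0),(25.5,46),(19,74)],'candle_tin':[(32.5,0),(32.5,35)]}
def hull(c,n,P): return cen(cv2.convexHull(np.concatenate([circ(c,P,a,z) for a,z in SH[n]])).reshape(-1,2))
CU={'cup_30':(15,24,0),'cup_50':(25,24,-58),'cup_64':(32,24,-133),'cup_78':(39,20,-222)}
def felt(c,n,P): # P at cup underside
    b,h,_=CU[n]; q=circ(c,P,b,8)
    for rr,z in((b,h-6),(b+4,h)): q=cv2.intersectConvexConvex(q,circ(c,P,rr,z))[1].reshape(-1,2)
    return cen(q)
def blue(c):
    hsv=cv2.cvtColor(c['frame'],cv2.COLOR_RGB2HSV)
    m=cv2.inRange(hsv,(105,90,40),(130,255,255))
    n,l,st,ce=cv2.connectedComponentsWithStats(m)
    return l,[(st[i,4],ce[i]) for i in range(1,n)]
E
cat > m1.py <<'E'
from fit import *
np.set_printoptions(precision=2,suppress=True)
C={k:eyes.capture(k) for k in('scene','top')}
F={}
guess={'scene':[(261,273),(257,254),(252,232),(248,209)],'top':[(204,246),(214,222),(228,192),(243,158)]}
for k,c in C.items():
    l,b=blue(c)
    for n,g in zip(CU,guess[k]):
        q=[x for x in b if np.hypot(*(x[1]-g))<8 and x[0]>20]; F[k,n]=q[0] if q else None; print(k,n,F[k,n])
def res(p):
    o=[]
    for (k,n),v in F.items():
        if v is None: continue
        s=CU[n][2]; P=[p[0]-s*np.sin(p[2])*1.0,p[1]+s*np.cos(p[2]),p[3]]
        o+=list(felt(C[k],n,P)[0]-v[1])
    return np.array(o)
s=least_squares(res,[360,250,-0.4,12]); p=s.x; print('cup30 x,y,yaw,z',p); print(res(p).reshape(-1,2))
for n,(b,h,sp) in CU.items(): print(n,p[0]-sp*np.sin(p[2]),p[1]+sp*np.cos(p[2]))
G={'lip_balm':(611,-195,0),'bath_oil':(439,-340,0),'salt_jar':(604,-327,0),'candle_tin':(470,-190,0)}
M={k:c['frame'].copy() for k,c in C.items()}
for n,g in G.items():
    m={}
    for k in C:
        L=[x for x in regions_of(k,n)]
        if L:
            y,x=np.nonzero(L[0]['mask']); m[k]=(np.array([x.mean(),y.mean()]),len(x),round(L[0]['confidence'],2))
    f=lambda p:np.concatenate([hull(C[k],n,p)[0]-m[k][0] for k in m])
    p=least_squares(f,g).x
    q=least_squares(lambda v:f([v[0],v[1],0]),g[:2]).x
    print(n,'free',p,'z0',q,'res',f([*q,0]),[(m[k][1],hull(C[k],n,[*q,0])[1]) for k in m])
    print('   top only',least_squares(lambda v:hull(C['top'],n,[v[0],v[1],0])[0]-m['top'][0],g[:2]).x)
    for k in C:
        cv2.polylines(M[k],[np.int32(np.round(cv2.convexHull(np.concatenate([circ(C[k],[*q,0],a,z) for a,z in SH[n]]))))],True,(0,255,0),1)
cv2.imwrite('pics/ov1.png',np.vstack([cv2.resize(M['top'][150:300,350:480,::-1],None,fx=3,fy=3,interpolation=0)]))
cv2.imwrite('pics/ov2.png',cv2.resize(M['scene'][130:240,320:480,::-1],None,fx=4,fy=4,interpolation=0))
E
python3 m1.py
```

```text
scene cup_30 (np.int32(45), array([260.82, 272.98]))
scene cup_50 (np.int32(162), array([256.8 , 254.59]))
scene cup_64 (np.int32(248), array([251.95, 232.9 ]))
scene cup_78 (np.int32(358), array([247.02, 210.65]))
top cup_30 (np.int32(89), array([204.92, 245.96]))
top cup_50 (np.int32(285), array([215.26, 222.48]))
top cup_64 (np.int32(485), array([228.  , 192.74]))
top cup_78 (np.int32(720), array([243.26, 158.36]))
cup30 x,y,yaw,z [443.05 203.14   1.18   6.31]
[[-0.62  2.25]
 [-0.59  2.23]
 [-0.42  2.3 ]
 [-0.37  2.31]
 [ 1.51 -1.4 ]
 [ 1.26 -1.13]
 [ 1.34 -0.9 ]
 [ 1.1  -0.7 ]]
cup_30 443.0523889939493 203.13999528205792
cup_50 496.68975853663574 181.07118043981285
cup_64 566.0484260487302 152.5339198679442
cup_78 648.354044829749 118.66970398932676
lip_balm free [ 604.91 -190.67    0.  ] z0 [ 604.95 -190.82] res [ 0.04 -0.  ] [(75, 89.92664007190615)]
   top only [ 604.95 -190.82]
bath_oil free [ 436.78 -344.02    0.  ] z0 [ 436.77 -342.77] res [-0.63  1.37  0.38 -0.21] [(566, 608.2062841900624), (466, 478.98675346933305)]
   top only [ 436.32 -341.92]
salt_jar free [ 600.29 -326.48    0.  ] z0 [ 600.  -326.4] res [-0.13  1.11  0.35 -0.16] [(448, 487.8086194996722), (526, 535.7410537330434)]
   top only [ 599.62 -325.58]
candle_tin free [ 469.06 -186.47    0.  ] z0 [ 468.81 -186.16] res [-0.69  1.46  0.37 -0.54] [(564, 590.1719695290085), (651, 677.285883523291)]
   top only [ 467.58 -185.26]
```

View pics/ov1.png

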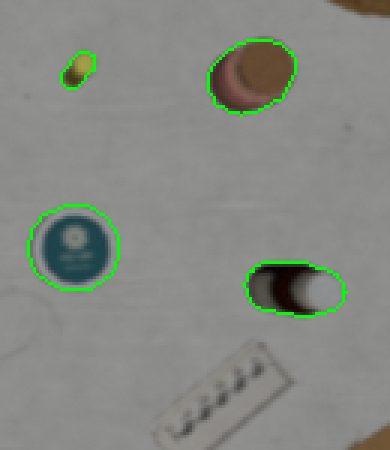

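View pics/ov2.png

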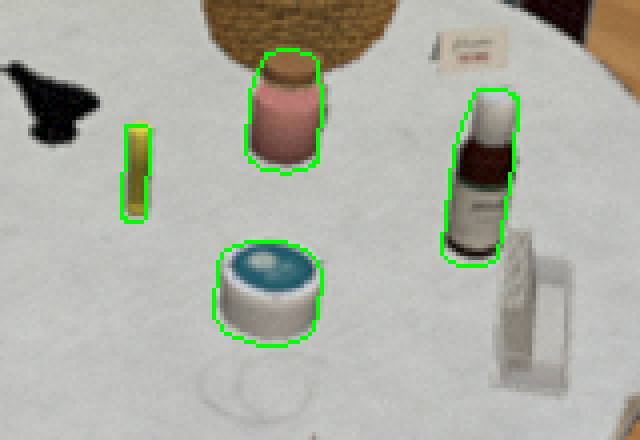

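```bash
sed -i "s/least_squares(\(.*\))\.x/least_squares(\1,diff_step=1e-3,).x/; s/\[360,250,-0.4,12\])/[443,203,1.18,12],diff_step=1e-3)/" m1.py; sed -i "s/(\(6..\|4..\),-\(...\),0)/(\1,-\2,5)/g" m1.py; sed -i "/^s=least/a pt=least_squares(lambda v:res([*v,12])[8:],[443,203,1.18],diff_step=1e-3).x;print('top only',pt,[(pt[0]-v[2]*np.sin(pt[2]),pt[1]+v[2]*np.cos(pt[2])) for v in CU.values()]);print(res([*pt,12]).reshape(-1,2))\npt=least_squares(lambda v:res([*v,12])[:8],[443,203,1.18],diff_step=1e-3).x;print('scene only',pt)" m1.py; python3 m1.py
```

```text
scene cup_30 (np.int32(44), array([260.73, 273.02]))
scene cup_50 (np.int32(162), array([256.8 , 254.59]))
scene cup_64 (np.int32(248), array([251.95, 232.9 ]))
scene cup_78 (np.int32(357), array([247.03, 210.67]))
top cup_30 (np.int32(87), array([204.92, 245.94]))
top cup_50 (np.int32(287), array([215.23, 222.54]))
top cup_64 (np.int32(485), array([228.  , 192.74]))
top cup_78 (np.int32(720), array([243.26, 158.36]))
cup30 x,y,yaw,z [439.57 203.29   1.18  15.9 ]
[[-0.11 -0.01]
 [-0.24 -0.03]
 [-0.13 -0.  ]
 [-0.13 -0.03]
 [ 0.11  0.24]
 [ 0.02  0.16]
 [ 0.22  0.08]
 [ 0.16 -0.12]]
top only [440.13 204.68   1.18] [(np.float64(440.13011744963507), np.float64(204.68357487439565)), (np.float64(493.7614333332705), np.float64(182.60005258763812)), (np.float64(563.1122728379714), np.float64(154.0437737685551)), (np.float64(645.4086023835499), np.float64(120.15698956990992))]
[[-0.66  1.44]
 [-0.74  1.39]
 [-0.58  1.38]
 [-0.54  1.3 ]
 [ 0.05 -0.05]
 [-0.08 -0.01]
 [ 0.07  0.05]
 [-0.04  0.01]]
scene only [443.18 201.17   1.18]
cup_30 439.565886101298 203.29469158309044
cup_50 493.207303196
[... 529 characters left out ...]
n func(*args, **kwargs)
    vector_fun = VectorFunction(
        fun_wrapped,
    ...<6 lines>...
        workers=workers
    )
    self._update_fun()
    ~~~~~~~~~~~~~~~~^^
    self.f = self.fun_wrapped(xp_copy(self.x))
             ~~~~~~~~~~~~~~~~^^^^^^^^^^^^^^^^^
    return np.atleast_1d(self.fun(x))
                         ~~~~~~~~^^^
    return self.f(x, *self.args, **self.kwargs)
           ~~~~~~^^^^^^^^^^^^^^^^^^^^^^^^^^^^^^
  File "m1.py", line 33, in <lambda>
    print('   top only',least_squares(lambda v:hull(C['top'],n,[v[0],v[1],0])[0]-m['top'][0],g[:2],diff_step=1e-3,).x)
                                                                                 ~^^^^^^^
KeyError: 'top'
```

```bash
cat > m2.py <<'E'
from fit import *
np.set_printoptions(precision=1,suppress=True)
G={'lip_balm':(606,-193),'bath_oil':(437,-342),'salt_jar':(600,-326),'candle_tin':(468,-186)}
LS=lambda f,g:least_squares(f,g,diff_step=3e-3,x_scale=1.0).x
m={}
for t in range(4):
    C={k:eyes.capture(k) for k in('scene','top')}
    for n in G:
        for k in C:
            for L in regions_of(k,n)[:1]:
                y,x=np.nonzero(L['mask']); m.setdefault((n,k),[]).append((x.mean(),y.mean()))
for n,g in G.items():
    mm={k:np.median(m[n,k],0) for k in C if (n,k) in m}
    f=lambda p,ks=mm:np.concatenate([hull(C[k],n,[p[0],p[1],p[2] if len(p)>2 else 0])[0]-mm[k] for k in ks])
    print(n,'free',LS(f,[*g,4.]),'z0',LS(f,g),*[(k,LS(lambda p:f(p,[k]),g)) for k in mm])
print(r.nose_length)
E
python3 m2.py
```

```text
lip_balm free [ 601.7 -187.6   10.3] z0 [ 605.4 -190.8] ('scene', array([ 612.4, -199.3])) ('top', array([ 604.3, -188.3]))
bath_oil free [ 435.7 -340.9    4.5] z0 [ 436.5 -343.1] ('scene', array([ 439.4, -347.6])) ('top', array([ 436.1, -342. ]))
salt_jar free [ 598.5 -323.9    7.4] z0 [ 600.9 -327.2] ('scene', array([ 606.1, -333.8])) ('top', array([ 600.2, -325.7]))
candle_tin free [ 466.9 -185.2    6.3] z0 [ 468.3 -187.2] ('scene', array([ 472.1, -192. ])) ('top', array([ 467.4, -185.6]))
8.0
```

Call:
servo_tool:
  deltas: "0.2 -0.12 0 0 0 0 1;0.4 -0.24 0 0 0 0 1;0.4 -0.24 0 0 0 0 1;0.4 -0.24 0 0 0 0 1;0.4 -0.24 0 0 0 0 1;0.4 -0.24 0 0 0 0 1;0.4 -0.24 0 0 0 0 1;0.4 -0.24 0 0 0 0 1;0.4 -0.24 0 0 0 0 1;0.4 -0.24 0 0 0 0 1"

```text
time_s: 5.0
position: [470.0, -319.2, 239.6]
tcp_rot: [0.0, 0.993, 0.119, 0.0]
contact_force: [1.1, -1.1, -0.1]
gripper_width: 1.003
finger_force: 0.0
```

Call:
servo_tool:
  deltas: "0.4 -0.24 0.1 0 0 0 1;0.4 -0.24 0.2 0 0 0 1;0.4 -0.24 0.2 0 0 0 1;0.35 -0.2 0.2 0 0 0 1;0.2 -0.1 0.2 0 0 0 1;0.09 -0.05 0.1 0 0 0 1;0 0 0 0 0 0 1;0 0 0 0 0 0 1"

```text
time_s: 5.8
position: [620.6, -176.4, 140.5]
tcp_rot: [0.001, 0.993, 0.117, -0.0]
contact_force: [0.2, -0.3, 0.1]
gripper_width: 0.999
finger_force: 0.0
```

```bash
cat > mv.py <<'E'
import sys
from h import *
def mv(x,y,z):
    s=r.sense(); M=R(s['tcp_rot']); d=M.T@(np.array([x,y,z])-s['position'])/100
    print('t',round(s['time_s'],2),'pos',np.round(s['position'],1),'yaw y-axis',round(np.degrees(np.arctan2(M[1,1],M[0,1])),1),'tilt',np.round(M[:,2],3),'delta',np.round(d,3),'len mm',round(100*np.linalg.norm(d)),'w',round(s['gripper_width'],3),'f',round(s['finger_force'],1),np.round(s['contact_force'],1))
if __name__=='__main__': mv(*map(float,sys.argv[1:4]))
E
python3 - <<'E'
from mv import *
mv(605,-190,40)
for k in('top','scene'):
    c=eyes.capture(k)
    p=proj(c,[605,-190,60]).astype(int); print(k,p, proj(c,r.sense()['position']))
    im=c['frame'][max(0,p[1]-60):p[1]+40,p[0]-60:p[0]+60,::-1]
    cv2.imwrite('pics/lip_%s.png'%k,cv2.resize(im,None,fx=5,fy=5))
E
```

```text
t 5.8 pos [ 620.6 -176.4  140.5] yaw y-axis -76.5 tilt [-0.    -0.002 -1.   ] delta [-0.182  0.095  1.005] len mm 103 w 0.999 f 0.0 [ 0.2 -0.3  0.1]
top [376 171] [376.14679851 156.65480749]
scene [353 165] [346.95779538 137.62688225]
```

Call:
servo_tool:
  deltas: "-0.1 0.05 0.15 0 0 0 1;-0.08 0.045 0.15 0 0 0 1;0 0 0 0 0 0 1;0 0 0 0 0 0 1"

```text
time_s: 6.3
position: [606.1, -189.0, 111.1]
tcp_rot: [0.0, 0.993, 0.118, 0.001]
contact_force: [0.3, 0.5, -0.0]
gripper_width: 1.0
finger_force: 0.0
```

Run:
```python
from mv import *
mv(605,-190,40)
ims=[]
for k in('top','scene'):
    c=eyes.capture(k)
    P=r.sense()['position']; p=proj(c,[605,-190,60]).astype(int); print(k,proj(c,P),p)
    im=c['frame'].copy(); q=proj(c,P)
    im=im[p[1]-60:p[1]+40,p[0]-50:p[0]+50,::-1]
    im=cv2.resize(im,None,fx=4,fy=4); cv2.circle(im,tuple(int(v) for v in (q-[p[0]-50,p[1]-60])*4),3,(255,0,255),-1); ims.append(im)
cv2.imwrite('pics/lip1.png',np.hstack(ims))
```

```text
t 6.3 pos [ 606.1 -189.   111.1] yaw y-axis -76.5 tilt [ 0.001 -0.001 -1.   ] delta [-0.014  0.007  0.711] len mm 71 w 1.0 f 0.0 [ 0.3  0.5 -0. ]
top [379.55965276 165.99375253] [376 171]
scene [353.12153878 148.44171669] [353 165]
```

View pics/lip1.png

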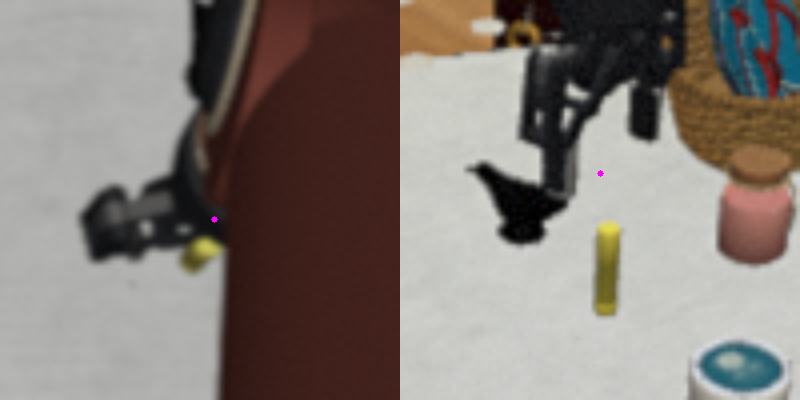

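Run:
```python
from mv import *
c=eyes.capture('top'); print(atz(c,(377.75,172.2),68),atz(c,(374,176),0))
c=eyes.capture('scene'); print(atz(c,(354.6,161.5),68),atz(c,(354.2,182.5),0), proj(c,[605,-190,0]),proj(c,[605,-190,68]))
```

```text
[ 601.16866994 -190.93726439   68.        ] [ 603.78722172 -192.37032997    0.        ]
[ 607.61041429 -195.27002751   68.        ] [ 606.01173122 -195.72428657    0.        ] [352.85218803 183.38681494] [353.72570733 162.55752448]
```

Call:
servo_tool:
  deltas: "-0.027 0.024 0.1 0 0 0 1;0 0 0.15 0 0 0 1;0 0 0.15 0 0 0 1;0 0 0.15 0 0 0 1;0 0 0.1 0 0 0 1;0 0 0.06 0 0 0 1;0 0 0 0 0 0 0.5;0 0 0 0 0 0 0.5"

```text
time_s: 7.3
position: [604.4, -190.7, 39.1]
tcp_rot: [0.0, 0.993, 0.119, 0.0]
contact_force: [0.2, -0.2, 0.1]
gripper_width: 0.69
finger_force: 0.0
```

Call:
servo_tool:
  deltas: "0 0 0 0 0 0 0;0 0 0 0 0 0 0;0 0 0 0 0 0 0;0 0 0 0 0 0 0;0 0 0 0 0 0 0;0 0 0 0 0 0 0"

```text
time_s: 7.9
position: [604.5, -190.7, 39.7]
tcp_rot: [0.0, 0.993, 0.119, 0.001]
contact_force: [0.4, 1.2, 5.2]
gripper_width: 0.173
finger_force: 58.7
```

```bash
python3 mv.py 440.8 203.5 180
```

```text
t 7.9 pos [ 604.5 -190.7   39.7] yaw y-axis -76.4 tilt [ 0.001 -0.    -1.   ] delta [-0.661 -4.216 -1.407] len mm 449 w 0.173 f 58.7 [0.4 1.2 5.2]
```

Call:
servo_tool:
  deltas: "0 0 -0.1 0 0 0 0;0 0 -0.3 0 0 0 0;0 0 -0.3 0 0 0 0;0 -0.2 -0.3 0 0 0 0;-0.06 -0.38 -0.2 0 0 0 0;-0.06 -0.38 -0.1 0 0 0 0;-0.06 -0.38 0 0 0 0 0;-0.06 -0.38 0 0 0 0 0;-0.06 -0.38 0 0 0 0 0;-0.06 -0.38 0 0 0 0 0"

```text
time_s: 8.9
position: [509.6, 43.2, 169.2]
tcp_rot: [-0.0, 0.993, 0.119, -0.0]
contact_force: [0.4, 0.7, 1.0]
gripper_width: 0.178
finger_force: 58.5
```

Call:
servo_tool:
  deltas: "-0.06 -0.38 0 0 0 0 0;-0.06 -0.38 0 0 0 0 0;-0.06 -0.38 0 0 0 0 0;-0.06 -0.33 0 0 0 0 0;-0.06 -0.2 0 0 0 0 0;0 -0.05 0 0 0 0 0;0 0 0 0 0 0 0;0 0 0 0 0 0 0"

```text
time_s: 9.7
position: [441.8, 200.3, 169.0]
tcp_rot: [0.001, 0.993, 0.117, 0.0]
contact_force: [0.6, -0.4, -0.5]
gripper_width: 0.175
finger_force: 58.5
```

```bash
python3 mv.py 440.8 203.5 90
```

```text
t 9.7 pos [441.8 200.3 169. ] yaw y-axis -76.5 tilt [ 0.001 -0.001 -1.   ] delta [-0.002 -0.034  0.79 ] len mm 79 w 0.175 f 58.5 [ 0.6 -0.4 -0.5]
```

Go down to just above the rim (lip bottom at ~50, rim 36) and look.

Call:
servo_tool:
  deltas: "0 -0.034 0.2 0 0 0 0;0 0 0.25 0 0 0 0;0 0 0.25 0 0 0 0;0 0 0.09 0 0 0 0;0 0 0 0 0 0 0;0 0 0 0 0 0 0"

```text
time_s: 10.3
position: [441.0, 204.8, 90.6]
tcp_rot: [-0.0, 0.993, 0.118, 0.001]
contact_force: [0.2, 0.5, -0.3]
gripper_width: 0.175
finger_force: 58.5
```

```bash
cat > look.py <<'E'
from mv import *
def look(x,y,z,f,sc=5,h=50):
    mv(x,y,z); ims=[]
    for k in('top','scene'):
        c=eyes.capture(k); p=proj(c,[x,y,36]).astype(int)
        im=cv2.resize(c['frame'][p[1]-h:p[1]+h,p[0]-h+10:p[0]+h-10,::-1],None,fx=sc,fy=sc,interpolation=2); print(k,'crop origin',p-[h-10,h])
        ims.append(im)
    cv2.imwrite('pics/'+f,np.hstack(ims))
E
python3 -c "
from look import *
look(440.8,203.5,60,'lip2.png')
for k in('top','scene'):
    c=eyes.capture(k); print([ (x['pixel'],x['confidence'],x['mask'].sum()) for x in regions_of(k,'lip_balm')]); P=r.sense()['position']; print(proj(c,P-[0,0,39.7]),proj(c,P+[0,0,28.3]),proj(c,[440.8,203.5,20]))"
```

```text
t 10.3 pos [441.  204.8  90.6] yaw y-axis -76.5 tilt [ 0.001  0.    -1.   ] delta [-0.006  0.012  0.306] len mm 31 w 0.175 f 58.5 [ 0.2  0.5 -0.3]
top crop origin [163 195]
scene crop origin [219 220]
[]
[200.8831751  245.88227573] [190.13660851 246.73018802] [206.11540086 245.53621214]
[([257.4, 260.4], 0.42, np.int64(116))]
[258.61467568 265.90162746] [255.66109647 241.43618916] [260.61999231 275.87784223]
```

View pics/lip2.png

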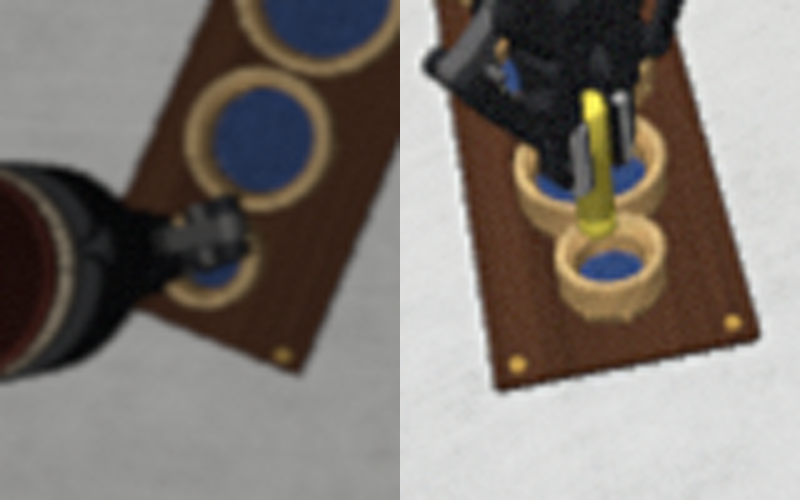

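Call:
servo_tool:
  deltas: "0.005 0.025 0 0 0 0 0;0 0 0.1 0 0 0 0;0 0 0.1 0 0 0 0;0 0 0.06 0 0 0 0;0 0 0.03 0 0 0 0;0 0 0 0 0 0 0;0 0 0 0 0 0 0"

```text
time_s: 11.3
position: [441.2, 203.1, 60.9]
tcp_rot: [-0.0, 0.993, 0.119, -0.0]
contact_force: [0.1, 0.1, -0.2]
gripper_width: 0.177
finger_force: 58.6
```

```bash
python3 mv.py 442 202.5 60
```

```text
t 11.3 pos [441.2 203.1  60.9] yaw y-axis -76.4 tilt [-0.  0. -1.] delta [0.006 0.007 0.009] len mm 1 w 0.177 f 58.6 [ 0.1  0.1 -0.2]
```

Call:
servo_tool:
  deltas: "0 0 0.01 0 0 0 0;0 0 0.005 0 0 0 0;0 0 0 0 0 0 0;0 0 0 0 0 0 0"

```text
time_s: 11.7
position: [441.3, 203.1, 59.6]
tcp_rot: [-0.0, 0.993, 0.119, 0.0]
contact_force: [-0.1, -0.6, 0.1]
gripper_width: 0.178
finger_force: 58.7
```

Call:
servo_tool:
  deltas: "0 0 0.01 0 0 0 0;0 0 0 0 0 0 0;0 0 0 0 0 0 0.22;0 0 0 0 0 0 0.3;0 0 0 0 0 0 0.5;0 0 0 0 0 0 0.7;0 0 0 0 0 0 0.7;0 0 0 0 0 0 0.7"

```text
time_s: 12.5
position: [441.2, 203.0, 58.3]
tcp_rot: [0.0, 0.993, 0.119, -0.0]
contact_force: [-0.1, 0.6, 0.1]
gripper_width: 0.7
finger_force: 0.0
```

Call:
servo_tool:
  deltas: "0 0 -0.1 0 0 0 0.8;0 0 -0.3 0 0 0 0.8;0 0 -0.4 0 0 0 1;0 0 -0.4 0 0 0 1;0 0 0 0 0 0 1"

```text
time_s: 13.0
position: [444.5, 204.6, 184.1]
tcp_rot: [-0.002, 0.993, 0.118, 0.006]
contact_force: [0.5, -0.0, 1.3]
gripper_width: 1.001
finger_force: 0.0
```

```bash
python3 -c "
from look import *
look(468,-186.5,140,'lip3.png')
mv(468,-186.5,22)
c=eyes.capture('scene')
cv2.imwrite('pics/lip3.png',cv2.resize(c['frame'][200:320,200:320,::-1],None,fx=5,fy=5,interpolation=2))"
```

```text
t 13.0 pos [444.5 204.6 184.1] yaw y-axis -76.4 tilt [ 0.011  0.006 -1.   ] delta [-0.697  3.858  0.421] len mm 394 w 1.001 f 0.0 [ 0.5 -0.   1.3]
top crop origin [335 182]
scene crop origin [347 146]
t 13.1 pos [441.5 203.1 179.8] yaw y-axis -76.4 tilt [ 0.003  0.001 -1.   ] delta [-0.665  3.85   1.573] len mm 421 w 1.0 f 0.0 [ 0.4 -0.3 -0.4]
```

View pics/lip3.png

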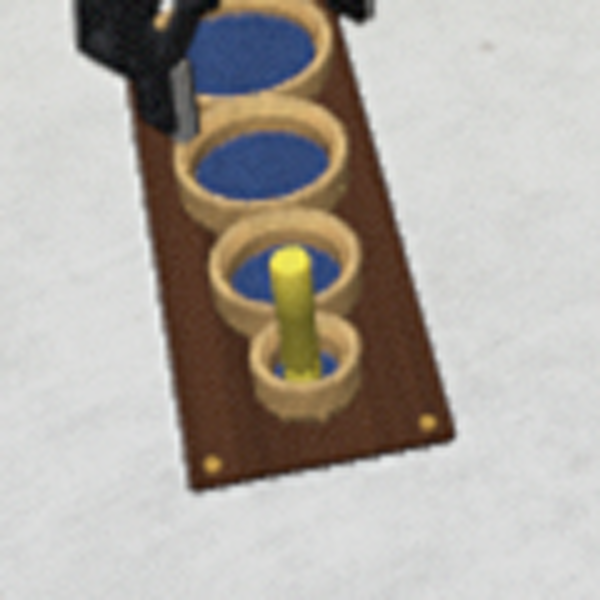

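Call:
servo_tool:
  deltas: "-0.03 0.2 0 0 0 0 1;-0.066 0.38 0 0 0 0 1;-0.066 0.38 0 0 0 0 1;-0.066 0.38 0 0 0 0 1;-0.066 0.38 0 0 0 0 1;-0.066 0.38 0 0 0 0 1;-0.066 0.38 0.1 0 0 0 1;-0.066 0.38 0.2 0 0 0 1;-0.066 0.38 0.3 0 0 0 1;-0.066 0.38 0.3 0 0 0 1"

```text
time_s: 14.15
position: [465.0, -164.7, 86.4]
tcp_rot: [-0.0, 0.993, 0.119, -0.001]
contact_force: [0.9, 1.1, -0.2]
gripper_width: 1.004
finger_force: 0.0
```

Call:
servo_tool:
  deltas: "-0.04 0.18 0.2 0 0 0 1;0 0.05 0 0 0 0 1;0 0 0 0 0 0 1;0 0 0 0 0 0 1"

```text
time_s: 14.55
position: [468.0, -185.0, 69.0]
tcp_rot: [-0.001, 0.993, 0.12, 0.0]
contact_force: [1.2, 0.1, -0.1]
gripper_width: 0.996
finger_force: 0.0
```

```bash
python3 -c "
from look import *
look(468,-186.5,22,'tin1.png')
for k in('top','scene'):
    c=eyes.capture(k);L=regions_of(k,'candle_tin')
    if L:
        y,x=np.nonzero(L[0]['mask']);print(k,L[0]['confidence'],len(x),x.mean(),y.mean(),x.min(),x.max(),y.min(),y.max())
    from fit import *
    hh=cv2.convexHull(np.concatenate([circ(c,[468,-186.5,0],a,z) for a,z in SH['candle_tin']])).reshape(-1,2); print(hh.min(0),hh.max(0),hull(c,'candle_tin',[468,-186.5,0]))"
```

```text
t 14.55 pos [ 468. -185.   69.] yaw y-axis -76.2 tilt [ 0.001  0.001 -1.   ] delta [-0.004  0.015  0.47 ] len mm 47 w 0.996 f 0.0 [ 1.2  0.1 -0.1]
top crop origin [335 182]
scene crop origin [347 146]
[359.28766 218.05098] [389.38663 246.6996 ] (array([374.41757058, 232.42910638]), 677.6273765759543)
scene 0.94 569 387.3286467486819 201.44112478031636 374 400 188 214
[373.4701  189.65527] [400.17914 216.01245] (array([386.70473582, 202.77606173]), 590.5988484721165)
```

View pics/tin1.png

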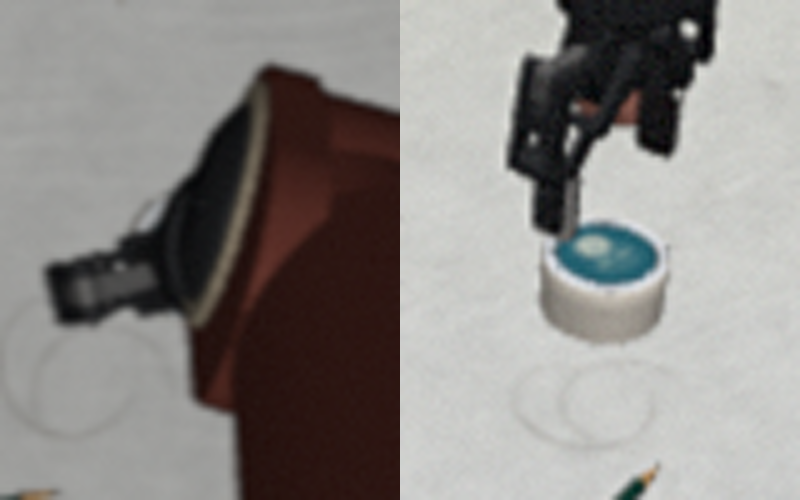

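Call:
servo_tool:
  deltas: "0.003 0.031 0.05 0 0 0 1;0 0 0.1 0 0 0 1;0 0 0.1 0 0 0 1;0 0 0.1 0 0 0 1;0 0 0.07 0 0 0 1;0 0 0.05 0 0 0 1;0 0 0 0 0 0 1"

```text
time_s: 15.55
position: [467.9, -189.6, 20.5]
tcp_rot: [-0.0, 0.993, 0.119, -0.001]
contact_force: [0.7, 0.0, 0.8]
gripper_width: 1.003
finger_force: 0.0
```

Call:
servo_tool:
  deltas: "0 0 0 0 0 0 0.8;0 0 0 0 0 0 0.7;0 0 0 0 0 0 0;0 0 0 0 0 0 0;0 0 0 0 0 0 0;0 0 0 0 0 0 0"

```text
time_s: 16.15
position: [468.7, -189.7, 22.4]
tcp_rot: [0.0, 0.993, 0.119, 0.0]
contact_force: [-1.1, 1.0, 5.9]
gripper_width: 0.715
finger_force: 65.2
```

```bash
python3 mv.py 646.9 118.2 140
```

```text
t 16.15 pos [ 468.7 -189.7   22.4] yaw y-axis -76.4 tilt [ 0.001 -0.    -1.   ] delta [ 2.46  -2.572 -1.175] len mm 375 w 0.715 f 65.2 [-1.1  1.   5.9]
```

Call:
servo_tool:
  deltas: "0 0 -0.1 0 0 0 0;0 0 -0.25 0 0 0 0;0 0 -0.3 0 0 0 0;0.15 -0.15 -0.3 0 0 0 0;0.27 -0.28 -0.2 0 0 0 0;0.27 -0.28 0 0 0 0 0;0.27 -0.28 0 0 0 0 0;0.27 -0.28 0 0 0 0 0;0.27 -0.28 0 0 0 0 0;0.27 -0.28 0 0 0 0 0"

```text
time_s: 17.15
position: [597.7, 31.2, 137.0]
tcp_rot: [0.0, 0.993, 0.119, 0.0]
contact_force: [0.5, -1.3, -0.8]
gripper_width: 0.715
finger_force: 65.6
```

Call:
servo_tool:
  deltas: "0.27 -0.28 0 0 0 0 0;0.25 -0.25 0 0 0 0 0;0.12 -0.16 0 0 0 0 0;0.05 -0.05 0 0 0 0 0;0 0 0 0 0 0 0;0 0 0 0 0 0 0"

```text
time_s: 17.75
position: [646.4, 115.6, 136.5]
tcp_rot: [0.001, 0.993, 0.118, -0.001]
contact_force: [0.8, 0.5, -0.9]
gripper_width: 0.716
finger_force: 65.6
```

```bash
python3 mv.py 646.9 118.2 70
```

```text
t 17.75 pos [646.4 115.6 136.5] yaw y-axis -76.5 tilt [-0.001 -0.002 -1.   ] delta [ 0.012 -0.026  0.665] len mm 67 w 0.716 f 65.6 [ 0.8  0.5 -0.9]
```

Lower to tin bottom ≈ 45 and look.

Call:
servo_tool:
  deltas: "0.01 -0.026 0.15 0 0 0 0;0 0 0.2 0 0 0 0;0 0 0.2 0 0 0 0;0 0 0.12 0 0 0 0;0 0 0 0 0 0 0;0 0 0 0 0 0 0"

```text
time_s: 18.35
position: [647.5, 120.2, 69.4]
tcp_rot: [0.0, 0.993, 0.118, 0.0]
contact_force: [-0.6, 0.3, -0.5]
gripper_width: 0.716
finger_force: 65.6
```

```bash
python3 -c "
from look import *
from fit import *
look(646.9,118.2,42.4,'tin2.png')
P=r.sense()['position']
for k in('top','scene'):
    c=eyes.capture(k);L=regions_of(k,'candle_tin')
    for l in L[:1]:
        y,x=np.nonzero(l['mask']);print(k,l['confidence'],len(x),x.mean(),y.mean(),x.min(),x.max(),y.min(),y.max())
    hh=cv2.convexHull(np.concatenate([circ(c,P-[0,0,22.4],a,z) for a,z in SH['candle_tin']])).reshape(-1,2); print(k,hh.min(0),hh.max(0),hull(c,'candle_tin',P-[0,0,22.4]))
    for x in ((645.4,120.2),(646.9,118.2)): print(felt(c,'cup_78',[*x,12]))"
```

```text
t 18.35 pos [647.5 120.2  69.4] yaw y-axis -76.4 tilt [ 0. -0. -1.] delta [-0.01   0.018  0.27 ] len mm 27 w 0.716 f 65.6 [-0.6  0.3 -0.5]
top crop origin [202 106]
scene crop origin [206 157]
top 0.86 351 239.33618233618233 159.42165242165242 225 252 151 168
top [222.57724 136.95128] [254.7621  168.65799] (array([238.69795775, 152.81964228]), 777.9212503345916)
(array([243.20708807, 158.37651077]), 805.0356752453372)
(array([244.0585605 , 157.74869806]), 804.6110402523773)
scene 0.65 522 245.6302681992337 197.13601532567048 233 257 184 210
scene [229.59297 184.19374] [258.1388  211.80833] (array([243.97574661, 197.93898765]), 653.4056396133965)
(array([246.47352963, 211.98199996]), 402.75036490743514)
(array([246.8772077 , 211.37549169]), 400.48628638428636)
```

View pics/tin2.png

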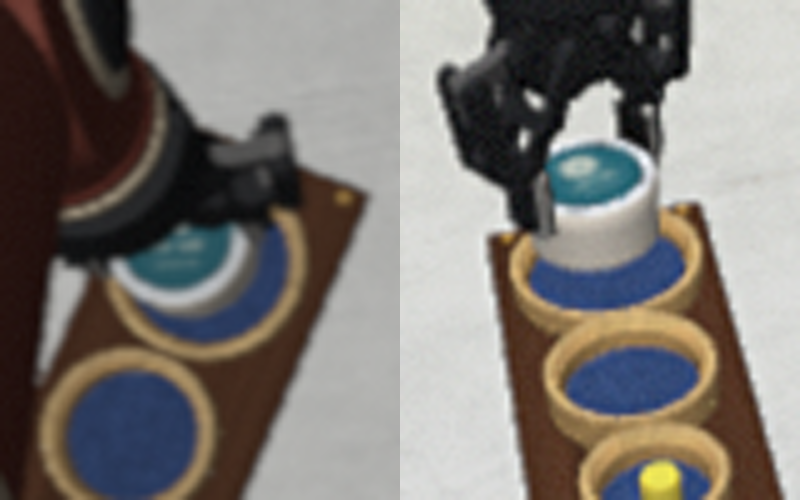

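Call:
servo_tool:
  deltas: "-0.005 0.027 0 0 0 0 0;0 0 0.08 0 0 0 0;0 0 0.08 0 0 0 0;0 0 0.06 0 0 0 0;0 0 0.03 0 0 0 0;0 0 0 0 0 0 0;0 0 0 0 0 0 0"

```text
time_s: 19.35
position: [647.6, 118.1, 44.4]
tcp_rot: [-0.0, 0.993, 0.119, 0.0]
contact_force: [-0.2, -0.9, -1.1]
gripper_width: 0.718
finger_force: 65.6
```

```bash
python3 mv.py 647.5 117.5 42.4
```

```text
t 19.35 pos [647.6 118.1  44.4] yaw y-axis -76.4 tilt [ 0.  0. -1.] delta [-0.002  0.005  0.02 ] len mm 2 w 0.718 f 65.6 [-0.2 -0.9 -1.1]
```

Call:
servo_tool:
  deltas: "0 0.005 0.01 0 0 0 0;0 0 0.01 0 0 0 0;0 0 0 0 0 0 0;0 0 0 0 0 0 0"

```text
time_s: 19.75
position: [647.7, 117.5, 42.6]
tcp_rot: [-0.0, 0.993, 0.119, 0.0]
contact_force: [0.0, 0.0, -1.7]
gripper_width: 0.718
finger_force: 65.6
```

Call:
servo_tool:
  deltas: "0 0 0.007 0 0 0 0;0 0 0.006 0 0 0 0;0 0 0 0 0 0 0;0 0 0 0 0 0 0"

```text
time_s: 20.15
position: [647.7, 117.5, 42.5]
tcp_rot: [0.0, 0.993, 0.119, 0.0]
contact_force: [-1.5, -0.8, 4.9]
gripper_width: 0.718
finger_force: 66.3
```

Call:
servo_tool:
  deltas: "0 0 -0.005 0 0 0 0.74;0 0 0 0 0 0 0.8;0 0 0 0 0 0 0.9;0 0 0 0 0 0 1;0 0 0 0 0 0 1"

```text
time_s: 20.65
position: [647.6, 117.5, 41.5]
tcp_rot: [-0.0, 0.993, 0.119, -0.0]
contact_force: [-0.2, -0.3, -0.2]
gripper_width: 0.997
finger_force: 0.0
```

Call:
servo_tool:
  deltas: "0 0 -0.1 0 0 0 1;0 0 -0.2 0 0 0 1;0 0 -0.3 0 0 0 1;0 0 -0.3 0 0 0 1;0 0 -0.2 0 0 0 1;0 0 0 0 0 0 1"

```text
time_s: 21.25
position: [650.1, 118.0, 156.3]
tcp_rot: [-0.0, 0.993, 0.119, 0.004]
contact_force: [0.3, 0.6, 1.3]
gripper_width: 0.999
finger_force: 0.0
```

```bash
python3 -c "
from mv import *
mv(601,-328,140)
c=eyes.capture('scene')
a=cv2.resize(c['frame'][170:290,210:290,::-1],None,fx=5,fy=5,interpolation=2)
b=cv2.resize(c['frame'][130:190,360:420,::-1],(480,600)[:1]*2,interpolation=2); b=cv2.copyMakeBorder(b[:, :400],0,120,0,0,0)
cv2.imwrite('pics/tin3.png',np.hstack([a,b]))"
```

```text
t 21.25 pos [650.1 118.  156.3] yaw y-axis -76.4 tilt [ 0.009  0.002 -1.   ] delta [-1.529  4.218  0.151] len mm 449 w 0.999 f 0.0 [0.3 0.6 1.3]
```

View pics/tin3.png

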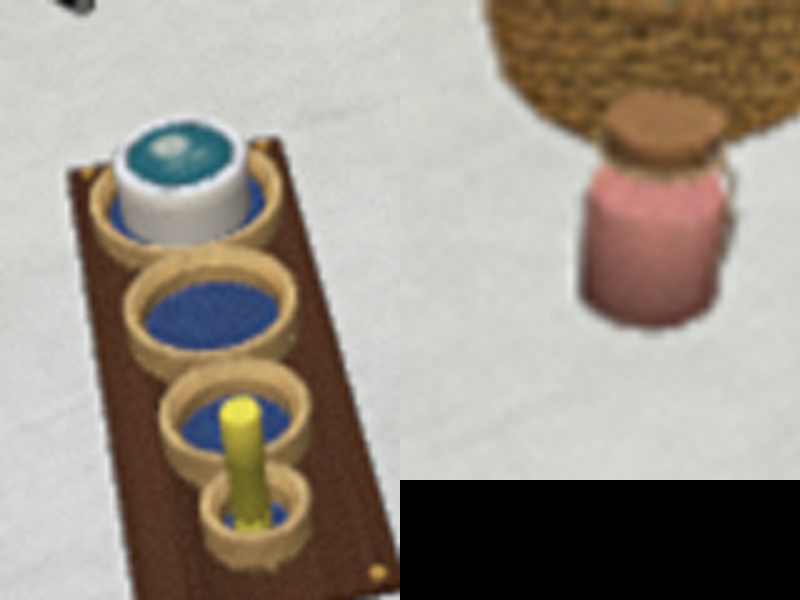

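```bash
python3 -c "
from mv import *
c=eyes.capture('top')
for z in(0,60,100):
  print(z,[atz(c,p,z)[:2].round() for p in((450,128),(457,143),(475,153),(500,156))])
c=eyes.capture('scene'); print([atz(c,p,0)[:2].round() for p in((372,130),(385,141),(395,145),(408,145))])
mv(601,-328,140)"
```

```text
0 [array([ 721., -382.]), array([ 684., -397.]), array([ 658., -439.]), array([ 650., -499.])]
60 [array([ 703., -360.]), array([ 668., -374.]), array([ 645., -414.]), array([ 637., -470.])]
100 [array([ 692., -345.]), array([ 658., -359.]), array([ 636., -397.]), array([ 629., -450.])]
[array([ 801., -437.]), array([ 722., -421.]), array([ 685., -429.]), array([ 660., -461.])]
t 21.4 pos [646.8 117.4 151. ] yaw y-axis -76.4 tilt [-0.002 -0.    -1.   ] delta [-1.495  4.22   0.112] len mm 448 w 1.001 f 0.0 [-1.3  0.6  0.4]
```

Call:
servo_tool:
  deltas: "-0.06 0.18 0 0 0 0 1;-0.13 0.36 0 0 0 0 1;-0.13 0.36 0 0 0 0 1;-0.13 0.36 0 0 0 0 1;-0.13 0.36 0 0 0 0 1;-0.13 0.36 0 0 0 0 1;-0.13 0.36 0 0 0 0 1;-0.13 0.36 0 0 0 0 1;-0.13 0.36 0 0 0 0 1;-0.13 0.36 0 0 0 0 1"

```text
time_s: 22.4
position: [606.4, -247.1, 150.2]
tcp_rot: [-0.0, 0.993, 0.118, -0.002]
contact_force: [0.4, -0.3, 1.1]
gripper_width: 1.002
finger_force: 0.0
```

Call:
servo_tool:
  deltas: "-0.13 0.36 0 0 0 0 1;-0.1 0.28 0.1 0 0 0 1;-0.03 0.14 0.1 0 0 0 1;0 0.02 0.1 0 0 0 1;0 0 0 0 0 0 1;0 0 0 0 0 0 1"

```text
time_s: 23.0
position: [602.9, -324.5, 120.9]
tcp_rot: [-0.002, 0.993, 0.12, -0.0]
contact_force: [0.1, 0.5, 0.1]
gripper_width: 0.997
finger_force: 0.0
```

Run:
```python
from mv import *
from fit import *
mv(601.5,-328,28)
P=r.sense()['position']; c=eyes.capture('scene')
L=regions_of('scene','salt_jar')
for l in L[:1]:
    y,x=np.nonzero(l['mask']); print(len(x),x.mean(),y.mean(),x.min(),x.max(),y.min(),y.max())
hh=cv2.convexHull(np.concatenate([circ(c,[601.5,-328,0],a,z) for a,z in SH['salt_jar']])).reshape(-1,2);print(hh.min(0),hh.max(0),hull(c,'salt_jar',[601.5,-328,0]))
cv2.imwrite('pics/jar1.png',cv2.resize(c['frame'][90:190,340:440,::-1],None,fx=6,fy=6,interpolation=2))
```

```text
t 23.0 pos [ 602.9 -324.5  120.9] yaw y-axis -76.2 tilt [-0.001  0.003 -1.   ] delta [-0.022  0.033  0.929] len mm 93 w 0.997 f 0.0 [0.1 0.5 0.1]
495 391.42424242424244 155.65050505050505 382 401 140 170
[381.27277 141.7468 ] [400.50476 172.20178] (array([391.10318641, 157.41168427]), 486.649506875081)
```

View pics/jar1.png

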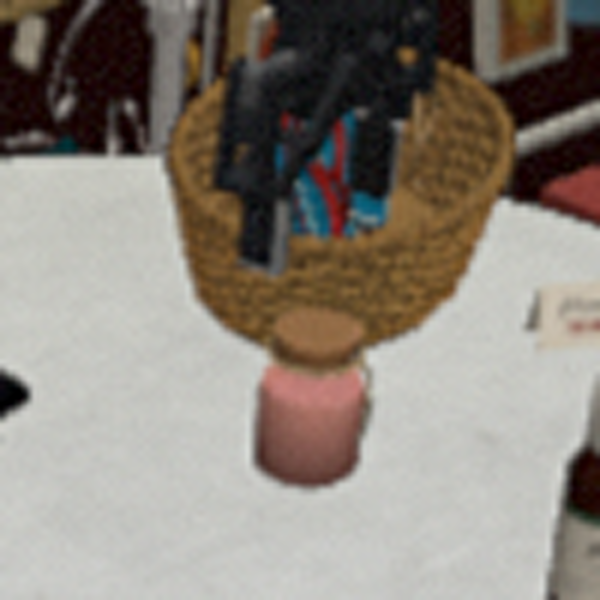

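Call:
servo_tool:
  deltas: "-0.016 0.048 0.1 0 0 0 1;0 0 0.2 0 0 0 1;0 0 0.2 0 0 0 1;0 0 0.2 0 0 0 1;0 0 0.13 0 0 0 1;0 0 0.08 0 0 0 1;0 0 0 0 0 0 1;0 0 0 0 0 0 0.8"

```text
time_s: 23.9
position: [602.3, -333.0, 31.3]
tcp_rot: [0.0, 0.993, 0.119, 0.001]
contact_force: [1.0, 0.9, 0.0]
gripper_width: 0.86
finger_force: 0.0
```

Call:
servo_tool:
  deltas: "0 0 0 0 0 0 0.7;0 0 0 0 0 0 0.6;0 0 0 0 0 0 0;0 0 0 0 0 0 0;0 0 0 0 0 0 0;0 0 0 0 0 0 0"

```text
time_s: 24.5
position: [602.7, -332.9, 32.0]
tcp_rot: [0.0, 0.993, 0.119, 0.001]
contact_force: [-0.5, 0.9, 5.9]
gripper_width: 0.583
finger_force: 62.2
```

```bash
python3 mv.py 565 152 170
```

```text
t 24.5 pos [ 602.7 -332.9   32. ] yaw y-axis -76.4 tilt [ 0.002 -0.001 -1.   ] delta [ 0.78  -4.799 -1.384] len mm 506 w 0.583 f 62.2 [-0.5  0.9  5.9]
```

Call:
servo_tool:
  deltas: "0 0 -0.1 0 0 0 0;0 0 -0.25 0 0 0 0;0 0 -0.3 0 0 0 0;0 0 -0.3 0 0 0 0;0.03 -0.18 -0.25 0 0 0 0;0.06 -0.38 -0.15 0 0 0 0;0.06 -0.38 0 0 0 0 0;0.06 -0.38 0 0 0 0 0;0.06 -0.38 0 0 0 0 0;0.06 -0.38 0 0 0 0 0"

```text
time_s: 25.5
position: [584.1, -121.7, 165.7]
tcp_rot: [0.0, 0.993, 0.118, -0.0]
contact_force: [1.4, 0.0, -1.1]
gripper_width: 0.579
finger_force: 62.4
```

Call:
servo_tool:
  deltas: "0.06 -0.38 0 0 0 0 0;0.06 -0.38 0 0 0 0 0;0.06 -0.38 0 0 0 0 0;0.06 -0.38 0 0 0 0 0;0.06 -0.38 0 0 0 0 0;0.06 -0.38 0 0 0 0 0;0.06 -0.3 0 0 0 0 0;0.04 -0.2 0 0 0 0 0;0 0 0 0 0 0 0;0 0 0 0 0 0 0"

```text
time_s: 26.5
position: [563.8, 157.5, 165.5]
tcp_rot: [0.001, 0.993, 0.119, -0.0]
contact_force: [0.1, -0.4, -0.9]
gripper_width: 0.581
finger_force: 62.4
```

```bash
python3 mv.py 565 152 79
```

```text
t 26.5 pos [563.8 157.5 165.5] yaw y-axis -76.4 tilt [-0.    -0.001 -1.   ] delta [-0.001  0.055  0.865] len mm 87 w 0.581 f 62.4 [ 0.1 -0.4 -0.9]
```

Call:
servo_tool:
  deltas: "0 0.055 0.15 0 0 0 0;0 0 0.25 0 0 0 0;0 0 0.25 0 0 0 0;0 0 0.15 0 0 0 0;0 0 0.05 0 0 0 0;0 0 0 0 0 0 0;0 0 0 0 0 0 0"

```text
time_s: 27.2
position: [566.2, 152.0, 81.5]
tcp_rot: [0.0, 0.993, 0.118, 0.001]
contact_force: [0.6, 0.4, -1.2]
gripper_width: 0.583
finger_force: 62.4
```

Run:
```python
from look import *
from fit import *
look(565,152,52,'jar2.png')
P=r.sense()['position']
for k in('top','scene'):
    c=eyes.capture(k)
    for l in regions_of(k,'salt_jar')[:1]:
        y,x=np.nonzero(l['mask']);print(k,l['confidence'],len(x),x.mean(),y.mean(),x.min(),x.max(),y.min(),y.max())
    hh=cv2.convexHull(np.concatenate([circ(c,P-[0,0,32],a,z) for a,z in SH['salt_jar']])).reshape(-1,2); print(k,hh.min(0),hh.max(0),hull(c,'salt_jar',P-[0,0,32])[0])
```

```text
t 27.2 pos [566.2 152.   81.5] yaw y-axis -76.5 tilt [ 0.002 -0.    -1.   ] delta [-0.012 -0.003  0.295] len mm 30 w 0.583 f 62.4 [ 0.6  0.4 -1.2]
top crop origin [187 141]
scene crop origin [211 180]
top 0.52 155 224.89032258064515 195.19354838709677 215 234 190 200
top [207.63782 175.66803] [237.105   201.19994] [222.40517334 188.37760941]
scene 0.94 565 250.63893805309735 213.76637168141593 240 261 194 231
scene [236.79672 194.4502 ] [261.40784 232.56102] [248.79684725 214.00548064]
```

View pics/jar2.png

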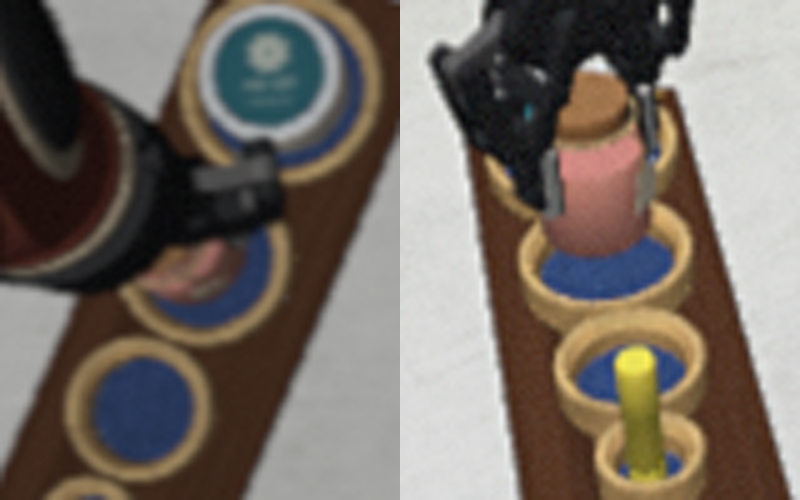

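Call:
servo_tool:
  deltas: "-0.012 0 0.03 0 0 0 0;0 0 0.08 0 0 0 0;0 0 0.08 0 0 0 0;0 0 0.06 0 0 0 0;0 0 0.03 0 0 0 0;0 0 0 0 0 0 0;0 0 0 0 0 0 0"

```text
time_s: 28.2
position: [564.3, 152.6, 52.5]
tcp_rot: [-0.0, 0.993, 0.119, 0.0]
contact_force: [0.1, -0.0, -1.1]
gripper_width: 0.58
finger_force: 62.5
```

Call:
servo_tool:
  deltas: "0 0 0.01 0 0 0 0;0 0 0.005 0 0 0 0;0 0 0 0 0 0 0;0 0 0 0 0 0 0"

```text
time_s: 28.6
position: [564.4, 152.6, 51.9]
tcp_rot: [-0.0, 0.993, 0.119, 0.0]
contact_force: [-2.0, -1.3, 5.6]
gripper_width: 0.58
finger_force: 62.9
```

Call:
servo_tool:
  deltas: "0 0 -0.005 0 0 0 0.62;0 0 0 0 0 0 0.7;0 0 0 0 0 0 0.8;0 0 0 0 0 0 0.9;0 0 0 0 0 0 0.9"

```text
time_s: 29.1
position: [564.1, 152.5, 51.5]
tcp_rot: [-0.0, 0.993, 0.119, -0.0]
contact_force: [-0.6, -0.9, -0.6]
gripper_width: 0.899
finger_force: 0.0
```

Call:
servo_tool:
  deltas: "0 0 -0.1 0 0 0 0.9;0 0 -0.2 0 0 0 0.9;0 0 -0.3 0 0 0 1;0 0 -0.4 0 0 0 1;0 0 -0.3 0 0 0 1;0 0 -0.1 0 0 0 1;0 0 0 0 0 0 1"

```text
time_s: 29.8
position: [565.0, 152.8, 193.6]
tcp_rot: [-0.0, 0.993, 0.119, 0.002]
contact_force: [0.1, -0.3, 0.5]
gripper_width: 0.999
finger_force: 0.0
```

Run:
```python
from mv import *
from fit import *
mv(437.5,-344,190)
c=eyes.capture('scene')
for l in regions_of('scene','bath_oil')[:1]:
    y,x=np.nonzero(l['mask']);print(l['confidence'],len(x),x.mean(),y.mean(),x.min(),x.max(),y.min(),y.max())
hh=cv2.convexHull(np.concatenate([circ(c,[437.5,-344,0],a,z) for a,z in SH['bath_oil']])).reshape(-1,2);print(hh.min(0),hh.max(0))
cv2.imwrite('pics/jar3.png',np.hstack([cv2.resize(c['frame'][170:290,210:290,::-1],None,fx=5,fy=5,interpolation=2),cv2.resize(c['frame'][140:260,400:480,::-1],None,fx=5,fy=5,interpolation=2)]))
```

```text
t 29.8 pos [565.  152.8 193.6] yaw y-axis -76.4 tilt [ 0.004  0.001 -1.   ] delta [-2.409  4.528  0.025] len mm 513 w 0.999 f 0.0 [ 0.1 -0.3  0.5]
0.82 525 440.2266666666667 173.21333333333334 431 448 152 193
[429.64917 151.37938] [448.8507  195.91985]
```

View pics/jar3.png

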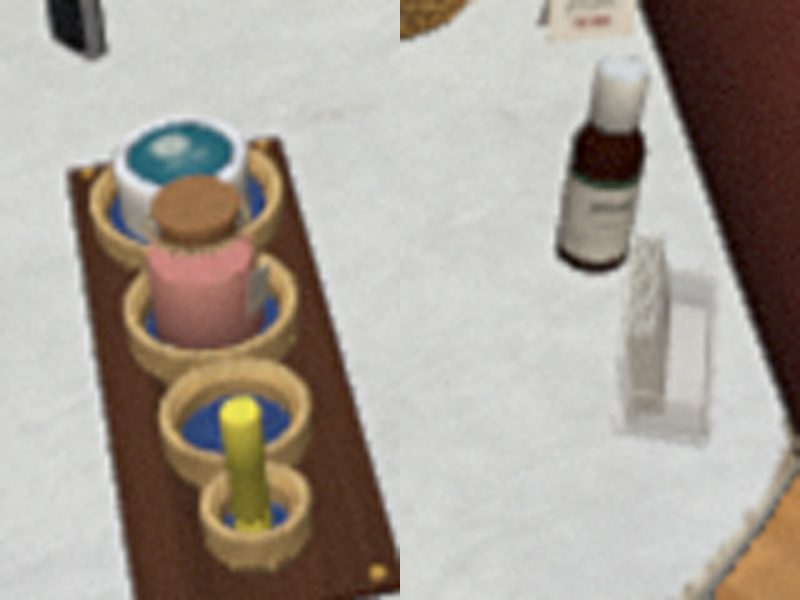

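Call:
servo_tool:
  deltas: "-0.1 0.19 0 0 0 0 1;-0.19 0.36 0 0 0 0 1;-0.19 0.36 0 0 0 0 1;-0.19 0.36 0 0 0 0 1;-0.19 0.36 0 0 0 0 1;-0.19 0.36 0 0 0 0 1;-0.19 0.36 0 0 0 0 1;-0.19 0.36 0 0 0 0 1;-0.19 0.36 0 0 0 0 1;-0.19 0.36 0 0 0 0 1"

```text
time_s: 30.9
position: [467.3, -224.5, 189.7]
tcp_rot: [-0.001, 0.993, 0.119, -0.002]
contact_force: [0.4, -0.4, -0.5]
gripper_width: 0.996
finger_force: 0.0
```

Call:
servo_tool:
  deltas: "-0.19 0.36 0 0 0 0 1;-0.19 0.36 0 0 0 0 1;-0.14 0.26 0 0 0 0 1;-0.07 0.13 0 0 0 0 1;0 0 0 0 0 0 1;0 0 0 0 0 0 1;0 0 0 0 0 0 1"

```text
time_s: 31.6
position: [439.0, -342.5, 191.2]
tcp_rot: [-0.001, 0.993, 0.121, 0.0]
contact_force: [0.8, -0.1, 0.4]
gripper_width: 1.0
finger_force: 0.0
```

Run:
```python
from mv import *
from fit import *
mv(438.5,-345.5,60)
P=r.sense()['position']
ims=[]
for k in('top','scene'):
    c=eyes.capture(k); p=proj(c,[438,-344,90]).astype(int); q=proj(c,P)
    print(k,p,q)
    im=cv2.resize(c['frame'][p[1]-50:p[1]+50,p[0]-40:p[0]+40,::-1],None,fx=5,fy=5,interpolation=2)
    cv2.circle(im,tuple(int(v) for v in (q-p+[40,50])*5),3,(255,0,255),-1); ims.append(im)
cv2.imwrite('pics/oil1.png',np.hstack(ims))
```

```text
t 31.6 pos [ 439.  -342.5  191.2] yaw y-axis -76.1 tilt [-0.     0.002 -1.   ] delta [-0.012  0.031  1.312] len mm 131 w 1.0 f 0.0 [ 0.8 -0.1  0.4]
top [453 245] [472.32691414 246.48770361]
scene [441 163] [447.03435927 128.43360458]
```

View pics/oil1.png

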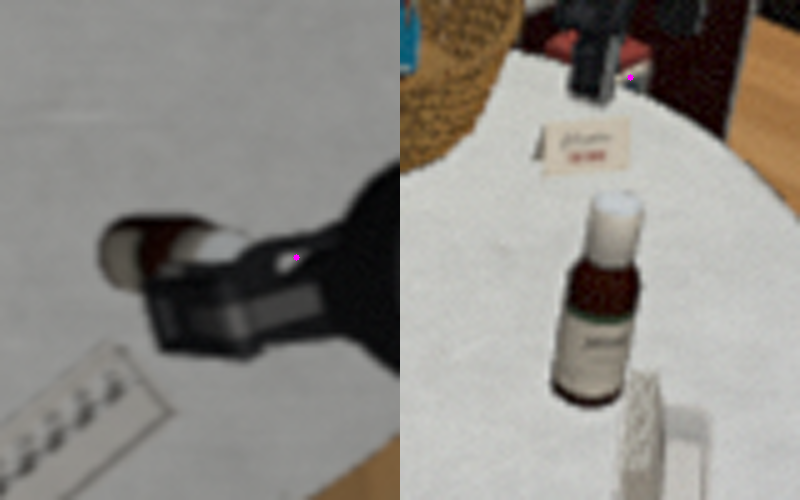

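Call:
servo_tool:
  deltas: "-0.01 0.02 0.15 0 0 0 1;0 0 0.25 0 0 0 1;0 0 0.25 0 0 0 1;0 0 0.25 0 0 0 1;0 0 0.2 0 0 0 1;0 0 0.12 0 0 0 1;0 0 0.06 0 0 0 1;0 0 0 0 0 0 1;0 0 0 0 0 0 0.8"

```text
time_s: 32.6
position: [438.0, -347.7, 64.4]
tcp_rot: [0.001, 0.993, 0.119, 0.001]
contact_force: [-0.3, -1.0, 0.7]
gripper_width: 0.858
finger_force: 0.0
```

Call:
servo_tool:
  deltas: "0 0 0 0 0 0 0.65;0 0 0 0 0 0 0.5;0 0 0 0 0 0 0;0 0 0 0 0 0 0;0 0 0 0 0 0 0;0 0 0 0 0 0 0;0 0 0 0 0 0 0"

```text
time_s: 33.3
position: [437.7, -347.5, 64.5]
tcp_rot: [0.0, 0.993, 0.119, 0.0]
contact_force: [-0.7, 1.1, 6.9]
gripper_width: 0.432
finger_force: 59.5
```

```bash
python3 mv.py 495.2 180.7 190
```

```text
t 33.3 pos [ 437.7 -347.5   64.5] yaw y-axis -76.4 tilt [ 0.001 -0.    -1.   ] delta [ 1.804 -4.997 -1.256] len mm 546 w 0.432 f 59.5 [-0.7  1.1  6.9]
```

Call:
servo_tool:
  deltas: "0 0 -0.1 0 0 0 0;0 0 -0.25 0 0 0 0;0 0 -0.3 0 0 0 0;0 0 -0.3 0 0 0 0;0.05 -0.15 -0.2 0 0 0 0;0.13 -0.36 -0.1 0 0 0 0;0.13 -0.36 0 0 0 0 0;0.13 -0.36 0 0 0 0 0;0.13 -0.36 0 0 0 0 0;0.13 -0.36 0 0 0 0 0"

```text
time_s: 34.3
position: [459.2, -140.0, 188.9]
tcp_rot: [0.0, 0.993, 0.118, 0.0]
contact_force: [-0.2, 0.4, -1.4]
gripper_width: 0.43
finger_force: 60.3
```

Call:
servo_tool:
  deltas: "0.13 -0.36 0 0 0 0 0;0.13 -0.36 0 0 0 0 0;0.13 -0.36 0 0 0 0 0;0.13 -0.36 0 0 0 0 0;0.13 -0.36 0 0 0 0 0;0.13 -0.36 0 0 0 0 0;0.13 -0.36 0 0 0 0 0;0.13 -0.36 0 0 0 0 0;0.05 -0.13 0 0 0 0 0;0 0 0 0 0 0 0"

```text
time_s: 35.3
position: [494.1, 179.5, 188.6]
tcp_rot: [-0.001, 0.993, 0.121, 0.0]
contact_force: [-0.3, -0.7, -1.6]
gripper_width: 0.432
finger_force: 60.4
```

Call:
servo_tool:
  deltas: "0 0 0 0 0 0 0;0 0 0 0 0 0 0"

```text
time_s: 35.5
position: [494.5, 173.9, 188.6]
tcp_rot: [0.001, 0.993, 0.117, -0.0]
contact_force: [-0.7, -1.1, -1.8]
gripper_width: 0.427
finger_force: 60.4
```

```bash
python3 mv.py 495.0 180.9 112
```

```text
t 35.5 pos [494.5 173.9 188.6] yaw y-axis -76.6 tilt [-0.001 -0.002 -1.   ] delta [ 0.022 -0.068  0.766] len mm 77 w 0.427 f 60.4 [-0.7 -1.1 -1.8]
```

Call:
servo_tool:
  deltas: "0.01 -0.04 0.15 0 0 0 0;0 0 0.25 0 0 0 0;0 0 0.25 0 0 0 0;0 0 0.12 0 0 0 0;0 0 0.03 0 0 0 0;0 0 0 0 0 0 0;0 0 0 0 0 0 0;0 0 0 0 0 0 0"

```text
time_s: 36.3
position: [495.3, 181.1, 109.7]
tcp_rot: [-0.0, 0.993, 0.119, 0.001]
contact_force: [0.0, 0.1, -2.0]
gripper_width: 0.425
finger_force: 60.4
```

Run:
```python
from look import *
from fit import *
look(495,180.9,84.5,'oil2.png')
P=r.sense()['position']
for k in('top','scene'):
    c=eyes.capture(k)
    for l in regions_of(k,'bath_oil')[:1]:
        y,x=np.nonzero(l['mask']);print(k,l['confidence'],len(x),x.mean(),y.mean(),x.min(),x.max(),y.min(),y.max())
    hh=cv2.convexHull(np.concatenate([circ(c,P-[0,0,64.5],a,z) for a,z in SH['bath_oil']])).reshape(-1,2); print(k,hh.min(0),hh.max(0))
```

```text
t 36.3 pos [495.3 181.1 109.7] yaw y-axis -76.4 tilt [ 0.002  0.001 -1.   ] delta [-0.004  0.001  0.252] len mm 25 w 0.425 f 60.4 [ 0.   0.1 -2. ]
top crop origin [174 171]
scene crop origin [216 201]
top 0.42 116 210.16379310344828 226.57758620689654 200 219 221 230
top [188.70338 210.9871 ] [221.5918  230.01732]
scene 0.81 647 254.2163833075734 230.45904173106646 245 263 203 252
scene [243.20734 201.98654] [264.34125 254.90036]
```

View pics/oil2.png

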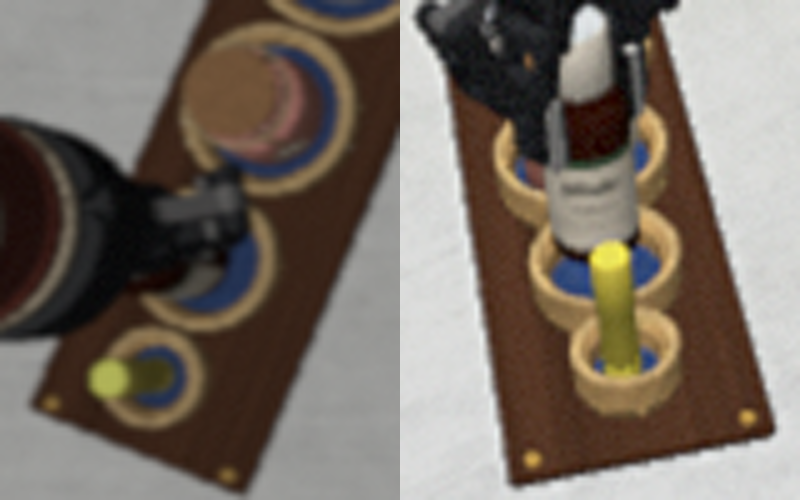

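Call:
servo_tool:
  deltas: "0 0 0.03 0 0 0 0;0 0 0.07 0 0 0 0;0 0 0.07 0 0 0 0;0 0 0.04 0 0 0 0;0 0 0.02 0 0 0 0;0 0 0 0 0 0 0;0 0 0 0 0 0 0"

```text
time_s: 37.3
position: [494.6, 181.0, 85.7]
tcp_rot: [-0.0, 0.993, 0.119, 0.0]
contact_force: [-0.1, -0.3, -1.1]
gripper_width: 0.431
finger_force: 60.4
```

Call:
servo_tool:
  deltas: "0 0 0.01 0 0 0 0;0 0 0.007 0 0 0 0;0 0 0 0 0 0 0;0 0 0 0 0 0 0"

```text
time_s: 37.7
position: [494.8, 181.0, 84.5]
tcp_rot: [-0.0, 0.993, 0.119, 0.001]
contact_force: [-1.8, 0.4, 3.7]
gripper_width: 0.433
finger_force: 60.7
```

Call:
servo_tool:
  deltas: "0 0 -0.003 0 0 0 0.47;0 0 0 0 0 0 0.55;0 0 0 0 0 0 0.7;0 0 0 0 0 0 0.8;0 0 0 0 0 0 0.8"

```text
time_s: 38.2
position: [494.5, 180.9, 84.1]
tcp_rot: [0.0, 0.993, 0.119, -0.0]
contact_force: [-0.2, -0.1, -0.2]
gripper_width: 0.792
finger_force: 0.0
```

Call:
servo_tool:
  deltas: "0 0 -0.1 0 0 0 0.8;0 0 -0.2 0 0 0 0.8;0 0 -0.3 0 0 0 0.8;0 0 -0.3 0 0 0 0.8;0 0 -0.3 0 0 0 0.8;0 0.2 -0.1 0 0 0 0.8;0 0.4 0 0 0 0 0.8;0 0.4 0 0 0 0 0.8;0 0.4 0 0 0 0 0.8;0 0.3 0 0 0 0 0.8"

```text
time_s: 39.2
position: [534.9, 12.5, 215.2]
tcp_rot: [0.001, 0.993, 0.117, 0.001]
contact_force: [1.2, 0.5, -0.1]
gripper_width: 0.802
finger_force: 0.0
```

Call:
servo_tool:
  deltas: "0 0.3 0 0 0 0 0.8;0 0.2 0 0 0 0 0.8;0 0 0 0 0 0 0.8;0 0 0 0 0 0 0.8;0 0 0 0 0 0 0.8"

```text
time_s: 39.7
position: [546.1, -30.9, 214.5]
tcp_rot: [-0.001, 0.993, 0.12, 0.0]
contact_force: [-0.4, -0.2, -0.7]
gripper_width: 0.799
finger_force: 0.0
```

Run:
```python
from look import *
look(530,167,84.5,'end.png',4,70)
```

```text
t 39.7 pos [546.1 -30.9 214.5] yaw y-axis -76.2 tilt [ 0.     0.001 -1.   ] delta [ 0.315 -1.958  1.303] len mm 237 w 0.799 f 0.0 [-0.4 -0.2 -0.7]
top crop origin [160 136]
scene crop origin [193 170]
```

View pics/end.png

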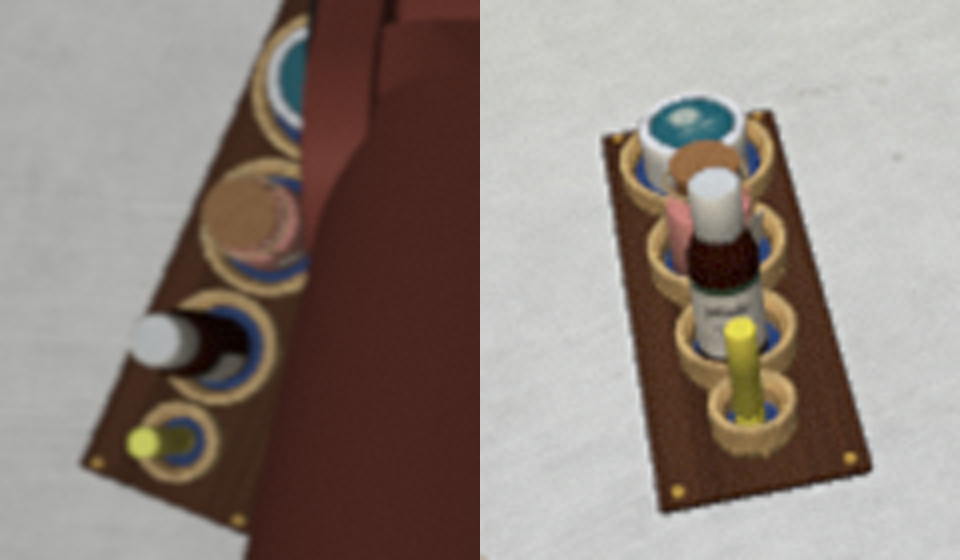

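All four products stand upright and down in their cups, and the arm is clear.

```bash
python3 -c "
from rig import r
print(r.close_job())"
```

```text
the job is handed in; nothing more can be done
None
```

The lip balm, amber bottle, salt jar and candle tin are standing upright and fully down in the narrowest to widest cups. The card holder and carved bird were left alone, and I handed the job in at about 40 s (no verdict was returned).

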